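# Tip an acrylic phantom flat in its case and flip the lid shut

### The job

Pack the clear acrylic phantom away in its blue carrying case: push gently against its top edge, on the side of the metal port, so that it tips over and lies flat on the foam with the port facing up, and after that push the open lid over and press it fully shut. Only push with the fingertips or the outside of the fingers: do not pinch, lift or carry the phantom or slam the lid, leave everything else on the table undisturbed, and finish clear of everything.

Things in the scene. Friction and masses are not known exactly. Their poses are not given: they have to be found in the camera images.
- phantom: the phantom: pale clear acrylic disc 120 mm across, 30 mm thick, about 0.45 kg, a steel port in the middle of one face. Starts standing on its rim in the case, top edge 133 mm above the table. Origin at the disc's centre (73 mm up standing, 28 mm lying); x axis along the disc's axis, out through the port. Pushed near its top from the port side it needs under 2 N, and after 35 mm falls over by itself
- phantom_port (a point): centre of the outer end of the phantom's steel port (30 mm across, standing 22 mm out of the face), 37 mm from the disc's centre along its x axis; when the phantom is packed it points up, 65 mm above the table
- case: the blue carrying case, fixed to the table, 150 (its x) by 215 mm (its y), walls 5 mm, rim 75 mm up, foam floor 13 mm up. Origin: centre of its underside, z up. The phantom starts near y = -47 mm, x = 0, port towards -y; the room to lie flat is towards +y. Two foam chocks 16 mm high (x = 42 to 62 mm either side) keep it from rolling. The lid is hinged on the rim of the +x side
- lid (a joint): angle of the blue lid, rad: 0 shut, flat on the rim; 1.57 upright; at the start it leans back open at 1.7 to 1.95 (stop at 2.0). Stiff hinge: it stays wherever it is left and needs up to about 4 N at its free edge all the way to 0. A plate 158 mm from hinge to free edge, 221 mm wide, 6 mm thick above the hinge line
- lid_hinge (a point): middle of the lid's hinge line, in the case frame at x = +75, y = 0, z = 75 mm; the line runs along the case's y
- lid_edge (a point): middle of the lid's free edge, on its outer face (which faces up when shut), 155 mm from the hinge
- small_phantom: small clear acrylic disc lying flat, 90 mm across and 26 mm thick, with a steel port 26 mm across and 20 mm tall on top; loose, origin at its underside
- flange: loose steel ring 68 mm across with a 24 mm hole, 14 mm high; origin at its underside
- jar: clear jar with a blue cap, 60 mm across and 75 mm tall; loose, origin at its underside
- carton: cardboard carton 70 x 100 x 50 mm high; loose, origin at its underside
- driver: orange-handled screwdriver 170 mm long lying flat; loose
- cup: white plastic cup 72 mm across and 85 mm tall; loose, origin at its underside
Not all that is in view belongs to the job. What is shaped like the phantom but green is not meant.

How it is judged (in metres and radians):
On the way, in this order (a step that is already met when the one before it is completed fails the run):
1. the phantom has been tipped flat in the case, port up, while the lid is still open (angle between phantom's own x axis and vertical below 0.08 rad and z of phantom in the frame of case below 0.05 m and x of phantom in the frame of case between -0.012 and 0.012 m and y of phantom in the frame of case between 0 and 0.05 m and value of joint lid above 1.2 rad and linear speed of phantom below 0.03 m/s), for 0.2 s.
2. the lid has been pushed fully shut (value of joint lid below 0.04 rad), for 0.2 s.
At the end, for the whole second after the job is handed in: the phantom lies flat in the case on its plain face, port up (axis within 0.08 rad of vertical), at rest, and the lid is shut (joint below 0.04 rad, about 6 mm at its free edge); every other thing within 20 mm of where it stood (angle between phantom's own x axis and vertical below 0.08 rad and z of phantom in the frame of case below 0.05 m and x of phantom in the frame of case between -0.012 and 0.012 m and y of phantom in the frame of case between 0 and 0.05 m and value of joint lid below 0.04 rad and linear speed of phantom below 0.02 m/s and distance of each of small_phantom, flange, jar, carton, driver, cup from where it was at the start of the episode below 0.02 m); the robot touches nothing.
It fails at once if the phantom was lifted (centre more than 95 mm above the table) (height (world z) of phantom above 0.095 m).
It fails at once if the phantom was pinched or struck hard (over 30 N from the fingers) (contact force between the fingers and phantom above 30 N).
It fails at once if the lid was slammed (closing faster than 3 rad/s) (velocity of joint lid below -3 rad/s).
It fails at once if another thing on the table was pushed 20 mm or more (distance of any of small_phantom, flange, jar, carton, driver, cup from where it was at the start of the episode above 0.02 m).
It also fails if it takes over 51 s, if anything falls off the work surface, if the arm or the gripper's body presses on something with over 40 N, if the wrist force passes 120 N, or if a joint passes its speed limit or range.

### The arm

A 6-joint arm with a two-finger parallel gripper is mounted at the origin on the work surface. World frame = base frame: x ahead of the robot, y to its left, z up, the work surface at z = 0. Lengths are in mm, angles in rad, forces in N, time in s.
With the tool pointing down it reaches from about 425 to 950 mm from the base axis. Payload 3.5 kg.
Tool frame: the origin (TCP) lies at the very end of the fingers, on their centre line; the grasp point (between the pads) lies 19 mm behind it; z points along the fingers, y is the direction in which the jaws open and shut (so a half turn about z gives the same grasp; the last joint's range is limited). The gripper opens to 85 mm and grips with 20 to 120 N. Pads are 22 mm wide; open, the fingers measure 114 mm over their backs; the gripper's body (76 mm by 85 mm) begins 54 mm behind the grasp point. The pads swing forward as they close: fully open they stand 13 mm farther back than shut.
Start: joints at [1.017, 0.286, 1.577, -0, 1.279, -0.15], TCP at [265.181, 620.713, 231.325] pointing down, gripper open.
Joint ranges: [-2.77, 2.77], [-0.9, 2.22], [0.21, 2.48], [-1.53, 4.67], [0.24, 2.81], [-2.84, 2.84]. Speed limits (rad/s): [2.79, 2.79, 3.14, 3.14, 3.14, 3.14].

### API

Orientations are given as a unit quaternion [x, y, z, w].
In Python, from station import observe, get_image, camera_model, ctrl, outline_of gives the robot as it stands.
- The arm moves only by the tool arm_command, never from a script. Its argument "steps" is a list that holds one entry, the list of rows, each a list of 7 numbers: the finger opening in cm, from 0 to 8.54, then the shift along the world's x, y, z in cm, then the turn, a rotation vector about the world's x, y, z in degrees. A call has 1 to 8 rows; each row shifts and turns the commanded pose from where the row before left it; what a row does not reach is not made up. A row lasts 1/10 s, in which the tool goes at most 50 mm and 8.59 degrees, less where a joint would pass 70% of its speed; a pose out of reach is approached as far as the arm can. A call with a gripper value outside its range is refused whole. The fingers move at their own pace and stop on an object; "grip_force" is the grip in N (left out, the last holds). Time passes only in rows, so rows that do not move let the fingers close. It gives the time, the measured TCP pose, the force and the opening at its end, in the units of the state.
- observe(): the state, without advancing time (a new reading comes with each control period).
- get_image(name): name is "scene" or "top"; returns the picture (400x640x3 uint8, red, green, blue); there is no depth.
- camera_model(name): a dict with "fov_y" (degrees; the focal length in pixels is half the picture's height over the tangent of half this angle, whatever the lens; pixels are square), "cx", "cy" (the principal point, pixels), "extrinsics" (4x4, takes a point from camera to world coordinates). Camera axes: x right, y down, z forward; pixel columns grow to the right and rows downward; lengths in mm; the calibration is good to about 2 mm. A picture is of the moment at which its call begins. camera_model takes no time and is no camera call.
- ctrl.close_job(): hands the job in, once; it reports no verdict.
Trained networks look in the newest picture that a camera, given by its name, has taken for a name from the list of things; names that differ only in an ending like _2 or _b are one class to them, and where a whole thing is asked for, a point or a joint stands for the part that bears it (a point fixed in the world has none). Each returns a list of dicts, best first, with "p" (0 to 1); they miss things now and then, are a little off and sometimes report something else, mostly with a low value. They report only what shows in the picture. A call takes as long as a camera call. They do not tell look-alikes from the thing itself.
- outline_of(camera, query): "region" (400x640 bool, what is visible of it) and "bbox" ([centre column, centre row, width, height] in pixels, round what is visible of it).
The state is a dict: "clock": time; "q": joint angles; "qd": joint speeds; "effort": joint torques, N m; "tool_pos": TCP position; "tcp_rot": TCP orientation; "wrist_force": force on the tool from outside, world axes, zero at the start; "moment": the same for the moment, N m; "width": finger opening in mm.
Only numpy, scipy, OpenCV 4.12 (cv2) and the standard library are available. Lean on these libraries where they do the work, as an engineer would, in place of code of your own. Each camera call takes 0.05 s, during which the arm holds its last target. There are 200 camera calls.

## Working session

There is one attempt and no reset: what is moved stays moved. The work goes in short steps, Python scripts to look and compute and a tool call to move; the robot and the scene stay as the last step left them, time stands still between calls to the robot, and variables do not carry over. Pictures are saved under pics/ and viewed, about 8 in all and at most 12, crops included, and the job is handed in when it is done.

Besides the shell and the picture viewer there is one more tool, called after "Emit:" in YAML: its name, and indented under it one key for each argument. arm_command: Moves the arm, as the interface text tells. Its arguments: {"type":"object","properties":{"steps":{"type":"array"},"grip_force":{"type":"number"}},"required":["steps"]}

```bash
mkdir -p pics; ls; cat > h.py <<'E'
import numpy as np, cv2
from station import observe, get_image, camera_model, ctrl, outline_of
def cam(n):
    m=camera_model(n); f=200/np.tan(np.radians(m["fov_y"])/2); return f,m["cx"],m["cy"],np.array(m["extrinsics"])
def proj(n,P):
    f,cx,cy,E=cam(n); P=np.atleast_2d(P); c=(P-E[:3,3])@E[:3,:3]
    return np.c_[f*c[:,0]/c[:,2]+cx,f*c[:,1]/c[:,2]+cy]
def ray(n,u,v,z):
    f,cx,cy,E=cam(n); d=E[:3,:3]@np.array([(u-cx)/f,(v-cy)/f,1]); o=E[:3,3]; return o+d*(z-o[2])/d[2]
def save(n,fn):
    im=get_image(n); cv2.imwrite("pics/"+fn,im[:,:,::-1]); return im
E
python3 - <<'E'
from h import *
for n in("scene","top"):
    save(n,n+"1.png"); print(n,cam(n))
    for q in("phantom","phantom_port","case","lid","small_phantom","jar","cup","carton","flange","driver"):
        r=outline_of(n,q); print(q,[(round(x["p"],2),np.round(x["bbox"]).tolist()) for x in r[:3]])
print(observe())
E
```

```text
pics
scene (np.float64(505.1988835903658), 322.823842445126, 204.07717665313643, array([[-7.90081885e-01,  4.76579136e-01, -3.85542400e-01,
         1.09420816e+03],
       [ 6.12687484e-01,  5.93813492e-01, -5.21535793e-01,
         7.74981491e+02],
       [-1.96127993e-02, -6.48272985e-01, -7.61155355e-01,
         1.20935154e+03],
       [ 0.00000000e+00,  0.00000000e+00,  0.00000000e+00,
         1.00000000e+00]]))
phantom [(0.93, [274.0, 195.0, 35.0, 36.0]), (0.91, [228.0, 234.0, 38.0, 42.0])]
phantom_port [(0.73, [274.0, 194.0, 30.0, 34.0]), (0.73, [225.0, 235.0, 36.0, 38.0])]
case [(0.92, [293.0, 191.0, 95.0, 85.0])]
lid [(0.68, [312.0, 185.0, 63.0, 69.0])]
small_phantom [(0.84, [458.0, 313.0, 38.0, 34.0]), (0.21, [316.0, 130.0, 21.0, 32.0])]
jar [(0.8, [219.0, 159.0, 18.0, 27.0]), (0.58, [262.0, 135.0, 18.0, 13.0])]
cup [(0.71, [313.0, 130.0, 25.0, 29.0])]
carton [(0.8, [399.0, 347.0, 44.0, 50.0])]
flange [(0.75, [264.0, 136.0, 17.0, 15.0]), (0.23, [273.0, 195.0, 33.0, 42.0])]
driver [(0.57, [454.0, 234.0, 57.0, 13.0])]
top (np.float64(370.182787968811), 314.15998800275906, 1
[... 972 characters left out ...]
0, 52.0])]
{'clock': 1.1, 'q': array([ 1.01699987e+00,  2.86298081e-01,  1.57670323e+00, -4.47980228e-06,
        1.27859974e+00, -1.49992830e-01]), 'qd': array([-7.08850459e-05,  3.96958033e-04,  5.98553465e-05, -3.05122405e-04,
       -1.97111609e-03,  1.96225713e-04]), 'effort': array([ 8.64513422e-04, -4.05968213e+01, -2.92946953e+01, -4.37263111e-05,
        5.14074891e-04, -8.79405434e-06]), 'tool_pos': array([265.181366  , 620.71167725, 231.3243966 ]), 'tcp_rot': array([ 2.00532244e-01,  9.79687103e-01, -4.68138619e-06,  5.66079311e-07]), 'wrist_force': array([ 0.31044189,  0.32410301, -0.54979947]), 'moment': array([ 0.03417577, -0.00569077,  0.04042713]), 'width': 85.48082918696929}
```

View pics/scene1.png

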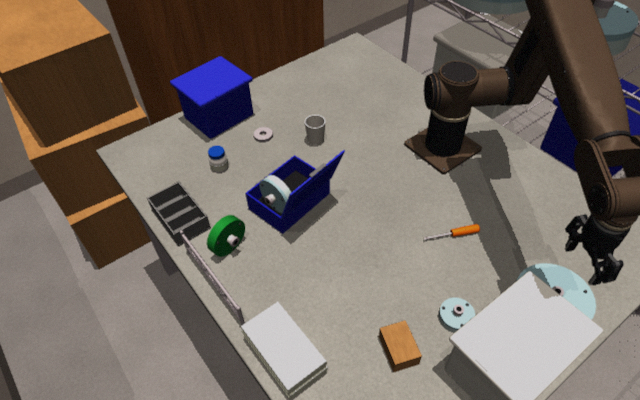

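View pics/top1.png

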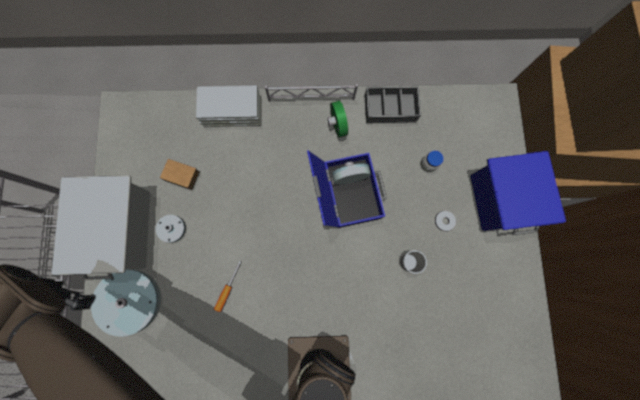

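```bash
cat > fit.py <<'E'
from h import *
from scipy.optimize import minimize
def hullmask(n,Ps,S=4):
    m=np.zeros((400*S,640*S),np.uint8)
    for P in Ps:
        h=cv2.convexHull(((proj(n,P)+.5)*S).astype(np.float32)); cv2.fillConvexPoly(m,h.round().astype(np.int32),1)
    return m
def model(p,py=True):
    x,y,yaw,lid=p[:4]; c,s=np.cos(yaw),np.sin(yaw); R=np.array([[c,-s,0],[s,c,0],[0,0,1]]); T=lambda P:np.array(P)@R.T+[x,y,0]
    g=lambda a,b,d:np.array([[i,j,k] for i in a for j in b for k in d],float)
    box=g((-75,75),(-107.5,107.5),(0,75))
    L=g((0,-158),(-110.5,110.5),(0,6)); cl,sl=np.cos(lid),np.sin(lid)
    # rotate about hinge (y axis): at 0 lid extends -x; at 90deg extends +z, outer face +x
    L=np.c_[L[:,0]*cl+L[:,2]*sl,L[:,1],-L[:,0]*sl+L[:,2]*cl]+[75,0,75]
    t=np.linspace(0,2*np.pi,48)
    D=np.vstack([np.c_[60*np.cos(t),np.full(48,p[4]+d),73+60*np.sin(t)] for d in(-15,15)])
    Q=np.vstack([np.c_[15*np.cos(t),np.full(48,p[4]+d),73+15*np.sin(t)] for d in(-37,-15)])
    return [T(box),T(L),T(D),T(Q)]
E
cat > m.py <<'E'
from fit import *
obs={}
for n,cp in(("scene",(290,195)),("top",(345,190))):
    im=get_image(n).astype(int); b=((im[:,:,2]>1.6*im[:,:,0]+15)&(im[:,:,2]>1.6*im[:,:,1]+10)).astype(np.uint8)
    w=np.zeros_like(b); w[cp[1]-60:cp[1]+60,cp[0]-60:cp[0]+65]=1; b*=w
    for q in("phantom",):
        for r in outline_of(n,q):
            if np.hypot(r["bbox"][0]-{"scene":274,"top":352}[n],r["bbox"][1]-{"scene":195,"top":175}[n])<8: b|=r["region"].astype(np.uint8)
    cs,_=cv2.findContours(b,cv2.RETR_EXTERNAL,cv2.CHAIN_APPROX_NONE); c=max(cs,key=cv2.contourArea)
    m=np.zeros_like(b); cv2.drawContours(m,[c],-1,1,-1); obs[n]=cv2.resize(m,None,fx=4,fy=4,interpolation=cv2.INTER_LINEAR)
    cv2.imwrite(f"pics/mask_{n}.png",m*255)
def cost(p,ns=("scene","top")):
    k=0
    for n in ns:
        h=hullmask(n,model(p)); k+=1-(h&obs[n]).sum()/(h|obs[n]).sum()
    return k
a=ray("top",355,190,75); print(a)
best=None
for yaw in(1.45,1.57,1.7):
    p0=np.array([a[0],a[1],yaw,1.8,-47]); sx=np.array([p0]+[p0+d for d in np.diag([15,15,.15,.15,8])])
    r=minimize(cost,p0,method="Nelder-Mead",options=dict(initial_simplex=sx,maxiter=250)); print(r.x.round(3),r.fun,cost(r.x,["top"]))
    if best is None or r.fun<best.fun: best=r
p=best.x; np.save("pose.npy",p)
tiles=[]
for n,(x0,y0) in(("scene",(220,130)),("top",(280,130))):
    im=get_image(n)[:,:,::-1]; S=5; im=cv2.resize(im[y0:y0+110,x0:x0+150],None,fx=S,fy=S,interpolation=cv2.INTER_CUBIC)[:,:]
    for P,col in zip(model(p),((0,255,255),(0,255,0),(0,0,255),(255,0,255))):
        h=cv2.convexHull(((proj(n,P)+.5-[x0,y0])*S).astype(np.float32)).round().astype(np.int32); cv2.polylines(im,[h],1,col,1)
    cv2.putText(im,n,(5,15),0,.5,(255,255,255)); tiles.append(im[:, :])
cv2.imwrite("pics/fit.png",cv2.resize(np.vstack(tiles),None,fx=.54,fy=.54))
E
python3 m.py
```

```text
[ 549.51007864 -131.33668567   75.        ]
[ 556.048 -131.135    1.77     1.911  -53.765] 0.14431764471867725 0.08208391445839147Traceback (most recent call last):
  File "m.py", line 21, in <module>
    r=minimize(cost,p0,method="Nelder-Mead",options=dict(initial_simplex=sx,maxiter=250)); print(r.x.round(3),r.fun,cost(r.x,["top"]))
    res = _minimize_neldermead(fun, x0, args, callback, bounds=bounds,
                               **options)
    fsim[j] = func(sim[j])
              ~~~~^^^^^^^^
    fx = function(np.copy(x), *(wrapper_args + args))
  File "m.py", line 15, in cost
    h=hullmask(n,model(p)); k+=1-(h&obs[n]).sum()/(h|obs[n]).sum()
  File "fit.py", line 6, in hullmask
    h=cv2.convexHull(((proj(n,P)+.5)*S).astype(np.float32)); cv2.fillConvexPoly(m,h.round().astype(np.int32),1)
                       ~~~~^^^^^
  File "h.py", line 6, in proj
    f,cx,cy,E=cam(n); P=np.atleast_2d(P); c=(P-E[:3,3])@E[:3,:3]
              ~~~^^^
  File "h.py", line 4, in cam
    m=camera_model(n); f=200/np.tan(np.radians(m["fov_y"])/2); return f,m["cx"],m["cy"],np.array(m["extrinsics"])
ValueError: time passes only in moves, steps and waits
```

```bash
sed -i 's/^def cam(n):/import functools\n@functools.cache\ndef cam(n):/' h.py; sed -i 's/for yaw in(1.45,1.57,1.7)/for yaw in(1.57,1.77)/; s/fx=.54,fy=.54/fx=.54,fy=.54,interpolation=cv2.INTER_AREA/' m.py; python3 m.py
```

```text
[ 549.51007864 -131.33668567   75.        ]
[ 555.573 -130.439    1.768    1.907  -47.422] 0.22651514325819966 0.07868068415450347
[ 556.397 -130.979    1.765    1.911  -42.094] 0.22651684386464743 0.0817998286154159
```

View pics/fit.png

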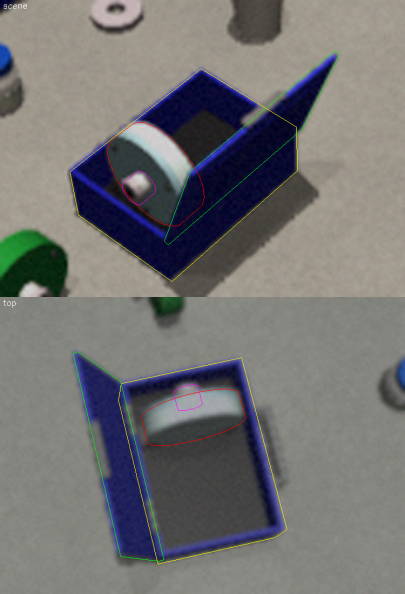

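Emit:
arm_command:
  steps:
    - [[0, 0, 0, 3, 0, 0, 0], [0, 2, -4, 2, 0, 0, 3], [0, 2, -4, 2, 0, 0, 4], [0, 2, -4, 1, 0, 0, 4], [0, 2, -4, 0, 0, 0, 4], [0, 2, -4, 0, 0, 0, 4], [0, 2, -4, 0, 0, 0, 4], [0, 2, -4, 0, 0, 0, 4]]

```text
clock: 2.4
tool_pos: [405.6, 339.1, 311.6]
tcp_rot: [-0.035, 0.999, 0.0, 0.0]
wrist_force: [0.2, 0.1, -0.4]
width: -0.3
```

Emit:
arm_command:
  steps:
    - [[0, 2, -4, 0, 0, 0, 4], [0, 2, -4, 0, 0, 0, 3], [0, 2, -4, 0, 0, 0, 0], [0, 2, -4, 0, 0, 0, 0], [0, 2, -4, 0, 0, 0, 0], [0, 2, -4, 0, 0, 0, 0], [0, 2, -4, 0, 0, 0, 0], [0, 0, 0, 0, 0, 0, 0]]

```text
clock: 3.2
tool_pos: [546.8, 56.3, 311.1]
tcp_rot: [-0.092, 0.996, -0.001, 0.0]
wrist_force: [-0.9, 0.7, 0.3]
width: -0.2
```

Emit:
arm_command:
  steps:
    - [[0, 2.5, -4, 0, 0, 0, 0.5], [0, 2.5, -4, 0, 0, 0, 0], [0, 2.5, -4, 0, 0, 0, 0], [0, 2.2, -4, 0, 0, 0, 0], [0, 0, -0.9, -4, 0, 0, 0], [0, 0, 0, -4, 0, 0, 0], [0, 0, 0, -4, 0, 0, 0], [0, 0, 0, 0, 0, 0, 0]]

```text
clock: 4.0
tool_pos: [637.9, -106.2, 183.4]
tcp_rot: [-0.099, 0.995, 0.003, -0.007]
wrist_force: [-1.1, 0.5, -0.1]
width: 0.2
```

```bash
cat > look.py <<'E'
import sys
from fit import *
p=np.load("pose.npy"); tag=sys.argv[1]; tiles=[]
o=observe(); t=o["tool_pos"]; c,s=np.cos(p[2]),np.sin(p[2]); d=t[:2]-p[:2]
print("tcp",t.round(1),"case xy",round(c*d[0]+s*d[1],1),round(-s*d[0]+c*d[1],1),"F",o["wrist_force"].round(1),o["clock"])
for n,(x0,y0) in(("scene",(225,95)),("top",(275,125))):
    im=get_image(n)[:,:,::-1]; S=4; im=cv2.resize(im[y0:y0+145,x0:x0+130],None,fx=S,fy=S,interpolation=cv2.INTER_CUBIC)
    q=((proj(n,t)[0]+.5-[x0,y0])*S).round().astype(int); cv2.circle(im,tuple(int(v) for v in q),4,(0,0,255),1)
    tiles.append(im)
cv2.imwrite(f"pics/{tag}.png",cv2.resize(np.hstack(tiles),None,fx=.75,fy=.75,interpolation=cv2.INTER_AREA))
E
python3 look.py a
```

```text
tcp [ 637.9 -106.2  183.4] case xy 7.7 -85.5 F [-1.1  0.5 -0.1] 4.0
```

View pics/a.png

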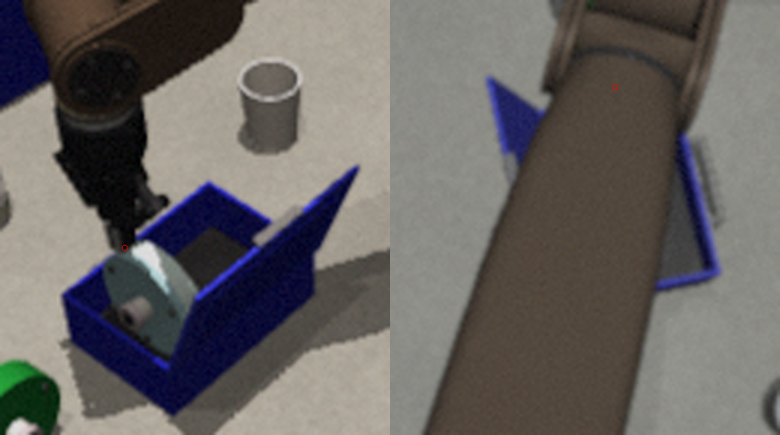

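Emit:
arm_command:
  steps:
    - [[0, 1.1, -0.5, 0, 0, 0, 0], [0, 0, 0, -1, 0, 0, 0], [0, 0, 0, -2, 0, 0, 0], [0, 0, 0, -2, 0, 0, 0], [0, 0, 0, -1.5, 0, 0, 0], [0, 0, 0, 0, 0, 0, 0], [0, 0, 0, 0, 0, 0, 0]]

```text
clock: 4.8
tool_pos: [653.6, -113.2, 127.2]
tcp_rot: [-0.099, 0.995, -0.0, 0.0]
wrist_force: [0.8, -0.2, -0.3]
width: 0.0
```

```bash
python3 look.py b
```

```text
tcp [ 653.6 -113.2  127.2] case xy -2.3 -99.5 F [ 0.8 -0.2 -0.3] 4.8
```

Emit:
arm_command:
  steps:
    - [[0, 0, 0.2, -1, 0, 0, 0], [0, -1, -0.2, 0, 0, 0, 0], [0, -0.5, -0.1, 0, 0, 0, 0], [0, -0.4, -0.1, 0, 0, 0, 0], [0, -0.4, -0.1, 0, 0, 0, 0], [0, -0.4, -0.1, 0, 0, 0, 0], [0, 0, 0, 0, 0, 0, 0]]

```text
clock: 5.6
tool_pos: [626.0, -117.5, 116.6]
tcp_rot: [-0.099, 0.995, -0.0, 0.0]
wrist_force: [0.9, -0.0, 0.4]
width: 0.1
```

Emit:
arm_command:
  steps:
    - [[0, -0.3, -0.06, 0, 0, 0, 0], [0, -0.3, -0.06, 0, 0, 0, 0], [0, -0.3, -0.06, 0, 0, 0, 0], [0, -0.3, -0.06, 0, 0, 0, 0], [0, 0, 0, 0, 0, 0, 0]]

```text
clock: 6.1
tool_pos: [613.6, -119.7, 116.1]
tcp_rot: [-0.099, 0.995, 0.0, -0.0]
wrist_force: [0.3, 0.1, -0.9]
width: 0.2
```

```bash
python3 look.py c
```

```text
tcp [ 613.6 -119.7  116.1] case xy -0.8 -59.0 F [ 0.3  0.1 -0.9] 6.1
```

View pics/c.png

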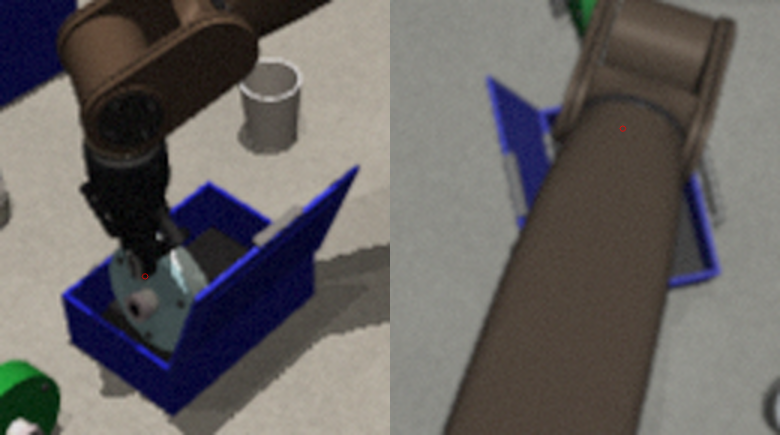

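The picture shows the fingertips (circle at about 145,275) on the port-side face and the disc beginning to lean. I'll keep pushing.

Emit:
arm_command:
  steps:
    - [[0, -0.3, -0.06, 0, 0, 0, 0], [0, -0.3, -0.06, 0, 0, 0, 0], [0, -0.3, -0.06, 0, 0, 0, 0], [0, -0.3, -0.06, 0, 0, 0, 0], [0, -0.3, -0.06, 0, 0, 0, 0], [0, -0.3, -0.06, 0, 0, 0, 0], [0, -0.3, -0.06, 0, 0, 0, 0], [0, -0.3, -0.06, 0, 0, 0, 0]]

```text
clock: 7.0
tool_pos: [589.9, -124.5, 116.3]
tcp_rot: [-0.099, 0.995, 0.0, -0.0]
wrist_force: [0.3, 0.1, -0.4]
width: 0.2
```

Emit:
arm_command:
  steps:
    - [[0, 0, 0, 0, 0, 0, 0], [0, 0, 0, 0, 0, 0, 0], [0, 0, 0, 0, 0, 0, 0], [0, 0, 0, 0, 0, 0, 0]]

```text
clock: 7.4
tool_pos: [590.3, -124.5, 116.3]
tcp_rot: [-0.099, 0.995, -0.0, 0.0]
wrist_force: [0.1, -0.1, 0.5]
width: -0.2
```

```bash
python3 look.py d
```

```text
tcp [ 590.3 -124.5  116.3] case xy -0.9 -35.2 F [ 0.1 -0.1  0.5] 7.4
```

View pics/d.png

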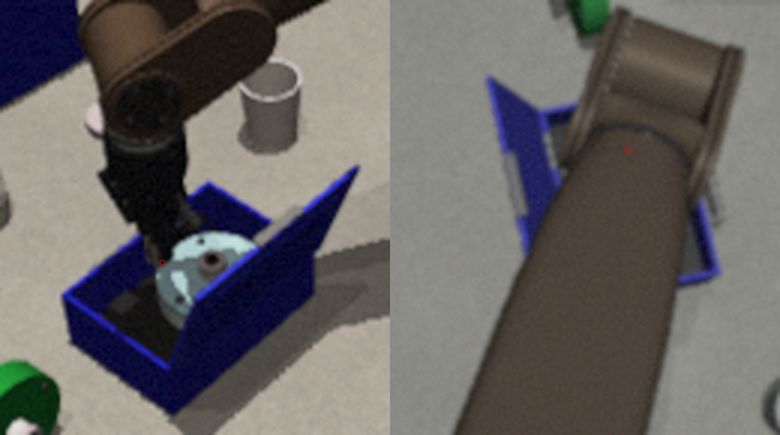

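The disc is now lying flat with the port up (port at about 212,260 in the scene tile). Next I'll lift clear and go round behind the lid.

Emit:
arm_command:
  steps:
    - [[0, 0, 0, 4, 0, 0, 0], [0, 0, 0, 4, 0, 0, 0], [0, 0, 0, 4, 0, 0, 0], [0, 0, 0, 4, 0, 0, 0], [0, 0, 1, 3, 0, 0, 0], [0, -0.8, 4, 0, 0, 0, 0], [0, -0.8, 4, 0, 0, 0, 0], [0, -0.8, 4, 0, 0, 0, 0]]

```text
clock: 8.3
tool_pos: [565.9, 6.6, 306.7]
tcp_rot: [-0.099, 0.995, -0.0, 0.0]
wrist_force: [-0.1, 0.2, 0.1]
width: 0.1
```

Emit:
arm_command:
  steps:
    - [[0, -0.9, 4, 0, 0, 0, 0], [0, 0, 0, 0, 0, 0, 0], [0, 0, 0, 0, 0, 0, 0]]

```text
clock: 8.6
tool_pos: [557.1, 46.2, 306.5]
tcp_rot: [-0.1, 0.995, -0.0, 0.0]
wrist_force: [0.9, 0.5, 0.0]
width: 0.0
```

```bash
cat > ph.py <<'E'
from fit import *
p=np.load("pose.npy"); c,s=np.cos(p[2]),np.sin(p[2]); R=np.array([[c,-s],[s,c]])
for n in("scene","top"):
    get_image(n)
    for q,z in(("phantom_port",65),("phantom",45)):
        for r in outline_of(n,q)[:2]:
            v,u=np.nonzero(r["region"]); print(n,q,round(r["p"],2),np.round(r["bbox"]),"case xy of centroid",(R.T@(ray(n,u.mean(),v.mean(),z)[:2]-p[:2])).round(0))
E
python3 ph.py; python3 look.py e
```

```text
scene phantom_port 0.8 [226. 234.  40.  41.] case xy of centroid [  -8. -250.]
scene phantom_port 0.79 [291. 189.  32.  29.] case xy of centroid [-3.  7.]
scene phantom 0.87 [290. 191.  30.  31.] case xy of centroid [-17.  20.]
scene phantom 0.64 [226. 236.  38.  43.] case xy of centroid [ -22. -243.]
top phantom_port 0.84 [356. 201.  33.  39.] case xy of centroid [ 7. 38.]
top phantom_port 0.69 [338. 120.  21.  39.] case xy of centroid [  -6. -245.]
top phantom 0.83 [356. 203.  35.  37.] case xy of centroid [ 5. 37.]
top phantom 0.73 [339. 119.  20.  32.] case xy of centroid [ -10. -252.]
tcp [557.4  44.4 306.1] case xy 171.1 -36.0 F [-0.2 -0.1 -0.1] 8.9
```

View pics/e.png

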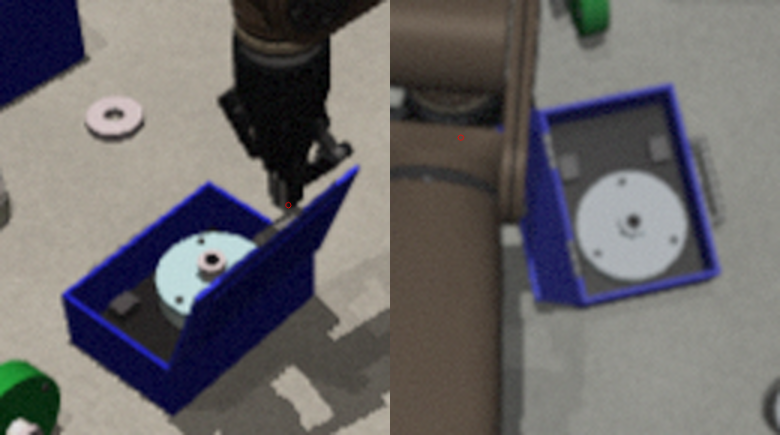

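```bash
python3 - <<'E'
from fit import *
p=np.load("pose.npy"); c,s=np.cos(p[2]),np.sin(p[2]); R=np.array([[c,-s],[s,c]])
for n,u,v,z in(("scene",295.5,182,65),("top",355.8,198.8,65),("top",355.5,199.7,43)): print(n,(R.T@(ray(n,u,v,z)[:2]-p[:2])).round(1))
E
```

```text
scene [ 3.3 30. ]
top [ 3.1 33. ]
top [ 1.1 32.3]
```

Emit:
arm_command:
  steps:
    - [[0, 0, 0, -4, 0, 0, 0], [0, 0, 0, -4, 0, 0, 0], [0, 0, 0, -3.6, 0, 0, 0], [0, 0.2, -1, 0, 0, 0, 0], [0, 0.2, -1, 0, 0, 0, 0], [0, 0.2, -1, 0, 0, 0, 0], [0, 0.2, -1, 0, 0, 0, 0], [0, 0, 0, 0, 0, 0, 0]]

```text
clock: 9.8
tool_pos: [567.0, 3.6, 192.9]
tcp_rot: [-0.098, 0.995, -0.001, 0.002]
wrist_force: [0.0, -0.6, 0.5]
width: 0.0
```

Emit:
arm_command:
  steps:
    - [[0, 0.2, -1, 0, 0, 0, 0], [0, 0.2, -1, 0, 0, 0, 0], [0, 0.2, -1, 0, 0, 0, 0], [0, 0.2, -1, 0, 0, 0, 0], [0, 0, 0, 0, 0, 0, 0]]

```text
clock: 10.3
tool_pos: [574.7, -36.9, 193.4]
tcp_rot: [-0.099, 0.995, -0.002, 0.002]
wrist_force: [-2.0, -1.9, 8.1]
width: -0.4
```

```bash
python3 look.py f
```

```text
tcp [574.7 -36.9 193.4] case xy 88.0 -37.0 F [-2.  -1.9  8.1] 10.3
```

View pics/f.png

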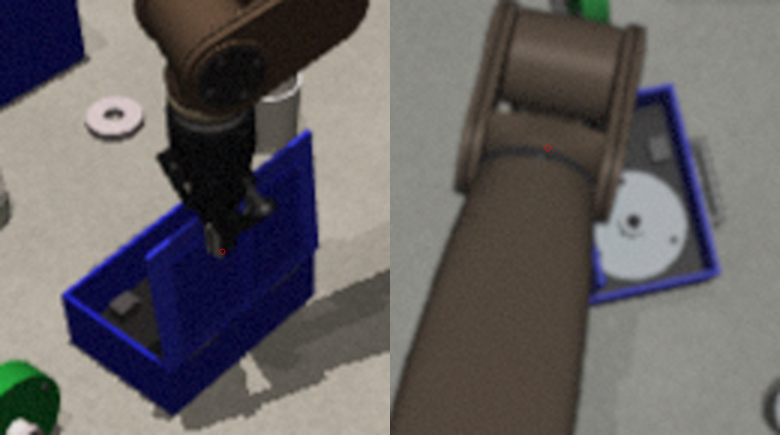

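The lid stands about upright, and the 8 N vertical reading suggests its edge has run under a knuckle of the gripper. I'll back off, raise the tip and push higher up.

Emit:
arm_command:
  steps:
    - [[0, -0.2, 1, 0, 0, 0, 0], [0, 0, 0, 1.2, 0, 0, 0], [0, 0, 0, 1.2, 0, 0, 0], [0, 0.2, -0.9, 0, 0, 0, 0], [0, 0.15, -0.8, 0, 0, 0, 0], [0, 0.2, -0.9, 0, 0, 0, 0], [0, 0.2, -0.9, 0, 0, 0, 0], [0, 0.2, -0.9, 0, 0, 0, 0]]

```text
clock: 11.2
tool_pos: [580.1, -69.1, 213.1]
tcp_rot: [-0.099, 0.995, 0.001, -0.001]
wrist_force: [-0.6, 1.5, -1.5]
width: 0.3
```

```bash
python3 look.py g
```

```text
tcp [580.1 -69.1 213.1] case xy 55.3 -36.1 F [-0.6  1.5 -1.5] 11.2
```

Emit:
arm_command:
  steps:
    - [[0, 0.2, -1, -0.2, 0, 0, 0], [0, 0.2, -1, -0.3, 0, 0, 0], [0, 0.2, -1, -0.3, 0, 0, 0], [0, 0.16, -0.8, -0.5, 0, 0, 0], [0, 0.16, -0.8, -0.5, 0, 0, 0], [0, 0.16, -0.8, -0.5, 0, 0, 0], [0, 0, 0, 0, 0, 0, 0]]

```text
clock: 12.0
tool_pos: [591.4, -123.7, 190.3]
tcp_rot: [-0.098, 0.995, -0.0, -0.0]
wrist_force: [-0.6, -0.2, -0.3]
width: -0.2
```

```bash
python3 look.py g2
```

```text
tcp [ 591.4 -123.7  190.3] case xy -0.4 -36.4 F [-0.6 -0.2 -0.3] 12.0
```

View pics/g2.png

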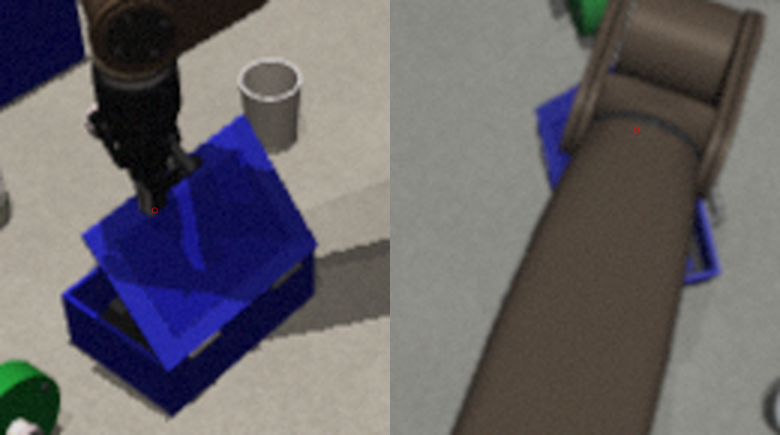

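The lid is about half closed, with the fingertips on its outer face near the free edge. I'll continue along the arc.

Emit:
arm_command:
  steps:
    - [[0, 0.14, -0.7, -0.6, 0, 0, 0], [0, 0.14, -0.7, -0.65, 0, 0, 0], [0, 0.14, -0.7, -0.65, 0, 0, 0], [0, 0.11, -0.6, -0.75, 0, 0, 0], [0, 0.11, -0.6, -0.75, 0, 0, 0], [0, 0.11, -0.6, -0.8, 0, 0, 0], [0, 0, 0, 0, 0, 0, 0]]

```text
clock: 12.8
tool_pos: [597.9, -162.0, 147.1]
tcp_rot: [-0.099, 0.995, 0.001, -0.002]
wrist_force: [-1.1, 0.9, 0.1]
width: 0.3
```

Emit:
arm_command:
  steps:
    - [[0, 0.08, -0.4, -0.8, 0, 0, 0], [0, 0.08, -0.4, -0.9, 0, 0, 0], [0, 0.08, -0.4, -0.9, 0, 0, 0], [0, 0.05, -0.2, -0.9, 0, 0, 0], [0, 0.05, -0.2, -0.9, 0, 0, 0], [0, 0.05, -0.2, -0.9, 0, 0, 0], [0, 0, 0, 0, 0, 0, 0]]

```text
clock: 13.5
tool_pos: [601.8, -179.1, 94.1]
tcp_rot: [-0.099, 0.995, 0.001, -0.001]
wrist_force: [-0.8, 0.6, -0.7]
width: 0.3
```

```bash
python3 look.py g3
```

```text
tcp [ 601.8 -179.1   94.1] case xy -56.8 -35.9 F [-0.8  0.6 -0.7] 13.5
```

Emit:
arm_command:
  steps:
    - [[0, 0, 0, -0.6, 0, 0, 0], [0, 0, 0, -0.5, 0, 0, 0], [0, 0, 0, -0.3, 0, 0, 0], [0, 0, 0, 0, 0, 0, 0], [0, 0, 0, 0, 0, 0, 0]]

```text
clock: 14.1
tool_pos: [602.6, -179.3, 82.0]
tcp_rot: [-0.099, 0.995, 0.0, -0.0]
wrist_force: [-0.7, -0.6, -0.1]
width: 0.0
```

Emit:
arm_command:
  steps:
    - [[0, 0, 0, -0.2, 0, 0, 0], [0, 0, 0, 0, 0, 0, 0], [0, 0, 0, 0, 0, 0, 0]]

```text
clock: 14.4
tool_pos: [603.1, -179.5, 81.1]
tcp_rot: [-0.099, 0.995, -0.0, 0.0]
wrist_force: [-1.2, 1.3, 4.0]
width: -0.2
```

Emit:
arm_command:
  steps:
    - [[0, 0, 0, -0.3, 0, 0, 0], [0, 0, 0, 0, 0, 0, 0], [0, 0, 0, 0, 0, 0, 0]]

```text
clock: 14.7
tool_pos: [603.2, -179.5, 80.9]
tcp_rot: [-0.099, 0.995, 0.0, -0.0]
wrist_force: [-7.5, 3.4, 15.9]
width: -0.3
```

Emit:
arm_command:
  steps:
    - [[0, 0, 0, -0.3, 0, 0, 0], [0, 0, 0, 0, 0, 0, 0], [0, 0, 0, 0, 0, 0, 0], [0, 0, 0, 0, 0, 0, 0]]

```text
clock: 15.1
tool_pos: [603.2, -179.6, 80.8]
tcp_rot: [-0.099, 0.995, 0.0, -0.001]
wrist_force: [-12.3, 5.0, 27.6]
width: 0.1
```

The lid is bottomed out: the TCP stays at 80.8 mm while the force rises to 28 N. I'll retreat.

Emit:
arm_command:
  steps:
    - [[0, 0, 0, 0.6, 0, 0, 0], [0, 0, 0, 1, 0, 0, 0], [0, 0, 0, 3, 0, 0, 0], [0, 0, 0, 4, 0, 0, 0], [0, 0, 0, 4, 0, 0, 0], [0, 0, 0, 4, 0, 0, 0], [0, 0, 0, 4, 0, 0, 0], [0, 0, 2, 2, 0, 0, 0]]

```text
clock: 15.9
tool_pos: [604.0, -161.5, 304.7]
tcp_rot: [-0.098, 0.995, -0.002, 0.003]
wrist_force: [0.1, -0.0, 0.5]
width: 0.1
```

Emit:
arm_command:
  steps:
    - [[0, 0, 4, 0, 0, 0, 0], [0, 0, 4, 0, 0, 0, 0], [0, 0, 4, 0, 0, 0, 0], [0, 0, 4, 0, 0, 0, 0], [0, 0, 4, 0, 0, 0, 0], [0, 0, 4, 0, 0, 0, 0], [0, 0, 0, 0, 0, 0, 0], [0, 0, 0, 0, 0, 0, 0]]

```text
clock: 16.7
tool_pos: [602.7, 81.2, 299.6]
tcp_rot: [-0.1, 0.995, -0.0, -0.0]
wrist_force: [0.5, 0.2, -0.6]
width: 0.1
```

```bash
python3 look.py z; cat > end.py <<'E'
from fit import *
p=np.load("pose.npy")
for n,cp in(("scene",(290,195)),("top",(345,190))):
    im=get_image(n).astype(int); b=((im[:,:,2]>1.6*im[:,:,0]+15)&(im[:,:,2]>1.6*im[:,:,1]+10)).astype(np.uint8)
    w=np.zeros_like(b); w[cp[1]-60:cp[1]+60,cp[0]-60:cp[0]+65]=1; b=cv2.resize(b*w,None,fx=4,fy=4)
    print(n,[(l,round((lambda h:(h&b).sum()/(h|b).sum())(hullmask(n,model([*p[:3],l,-47])[:2])),3)) for l in(0,.04,.08,.15,.3)])
    for q in("small_phantom","jar","cup","carton","flange","driver"): print(q,[(round(x["p"],2),np.round(x["bbox"]).tolist()) for x in outline_of(n,q)[:1]])
E
python3 end.py
```

```text
tcp [602.7  81.2 299.6] case xy 198.3 -87.5 F [ 0.5  0.2 -0.6] 16.7
scene [(0, np.float64(0.876)), (0.04, np.float64(0.856)), (0.08, np.float64(0.838)), (0.15, np.float64(0.808)), (0.3, np.float64(0.758))]
small_phantom [(0.63, [458.0, 314.0, 35.0, 35.0])]
jar [(0.83, [218.0, 160.0, 19.0, 29.0])]
cup []
carton [(0.95, [399.0, 348.0, 43.0, 50.0])]
flange [(0.72, [263.0, 135.0, 23.0, 14.0])]
driver [(0.55, [456.0, 233.0, 56.0, 11.0])]
top [(0, np.float64(0.911)), (0.04, np.float64(0.9)), (0.08, np.float64(0.89)), (0.15, np.float64(0.88)), (0.3, np.float64(0.871))]
small_phantom [(0.67, [172.0, 229.0, 32.0, 30.0])]
jar [(0.58, [358.0, 189.0, 61.0, 76.0])]
cup [(0.86, [414.0, 261.0, 26.0, 19.0])]
carton [(0.71, [182.0, 175.0, 39.0, 30.0])]
flange [(0.71, [447.0, 220.0, 23.0, 21.0])]
driver [(0.51, [223.0, 297.0, 14.0, 27.0])]
```

View pics/z.png

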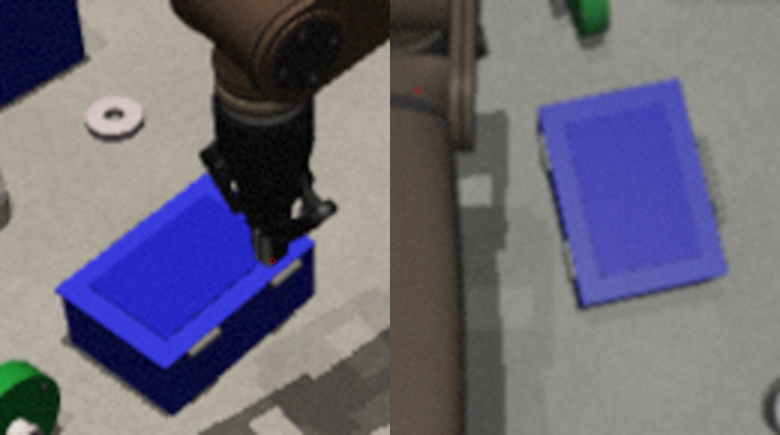

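The lid lies flat on the rim with its near edge at about (60,290)–(170,370) in the scene tile. The arm is clear at z = 300 mm and the other things are where they were, so I'm handing in.

```bash
python3 -c "
from station import ctrl; print(ctrl.close_job())"
```

```text
the job is handed in; nothing more can be done
None
```

The phantom is packed flat in its case with the port up, the lid is pressed shut, and the job is handed in at about 17 s of the 51 s allowed. No verdict was reported.

- **Tipping:** I pushed the phantom's top edge from the port side with closed fingertips, and it fell flat. Measured from the pictures, it lay at about (2, 32) mm in the case frame, inside the allowed range. I could not see it again once the lid was shut.
- **Lid:** I pushed it over from behind. At about upright its edge ran under a gripper knuckle (8 N vertical), so I backed off, raised the tip and continued along its arc. On the final press the fingertips stopped at 80.8 mm while the force rose to 28 N; the shut lid's top is at 81 mm. After I retreated, the pictures fitted a lid angle of 0 best.
- **Other things:** every other object was found within about 1–2 pixels of its starting place in at least one camera.
- **Checks that disagreed:**
  - The cup was not found in the last scene view; the gripper was in front of that area. The top view had it in place.
  - The top-view jar report was a false hit on the case lid. The scene view had the jar in place.
  - The top view found only part of the driver. The scene view had it within about 2 pixels.
- **Arm:** it ended clear of everything at z = 300 mm, with the wrist force near zero.

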